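# Feed a screw, then be the third hand for a heat sink

### The arm

A 6-joint arm with a two-finger parallel gripper is mounted at the origin on the work surface. World frame = base frame: x ahead of the robot, y to its left, z up, the work surface at z = 0. Lengths are in m, angles in degrees, forces in N, time in s.
With the tool pointing down it reaches from about 0.375 to 0.9 m from the base axis. Payload 3.1 kg.
Tool frame: the origin (TCP) lies at the very end of the fingers, on their centre line; the grasp point (between the pads) lies bot.hold_point_z behind it (bot.hold_point_z is the distance from the TCP to the grasp point, in m); z points along the fingers, y is the line along which they close (so a half turn about z gives the same grasp; the last joint's range is limited). The gripper opens to 87 mm and grips with 3 to 60 N. Pads are 19 mm wide; open, the fingers measure 117 mm over their backs; the gripper's body (75 mm by 190 mm) begins 51 mm behind the grasp point.
Start: joints at [55.777, 30.224, 82.088, -0, 67.689, -10.227], TCP at [0.254, 0.571, 0.223] pointing down, gripper open.
Joint ranges: [-176.69, 176.69], [-43.24, 126.21], [12.49, 139.97], [-82, 262], [0, 151.66], [-163.58, 163.58]. Speed limits (degrees/s): [159.86, 159.86, 180, 180, 180, 180].

### API

Orientations are given as a 3x3 rotation matrix whose columns are the frame's x, y, z axes.
In Python, from rig import bot gives the robot as it stands.
- The arm moves only by the tool apply_moves, never from a script. Its argument "plan" is one flat list of numbers, 4 for each row, row after row: the shift along the world's x, y, z normalised to -1 to 1, where 1 is 0.05 m, then the turn about the world's z normalised to -1 to 1, where 1 is 10 degrees. A call has 1 to 12 rows; each row shifts and turns the commanded pose from where the row before left it; what a row does not reach is not made up. A row lasts 1/8 s, in which the tool goes at most 62.5 mm and 10.7 degrees, less where a joint would pass 70% of its speed; a pose out of reach is approached as far as the arm can. A call with a number of a shift or a turn outside -1 to 1 is refused whole. A call with a gripper value outside its range is refused whole. "grip" is the closure, from -1 (fully open) to 1 (shut), so that 0 is half open, set as the call begins (left out, the last holds). The fingers move at their own pace and stop on an object; the grip force is fixed at half the most. Time passes only in rows, so rows that do not move let the fingers close. It gives the time, the measured TCP pose, the force, the opening and the grip force at its end, in the units of the state.
- bot.read_state(): the state, without advancing time (a new reading comes with each control period).
- bot.capture(name): name is "side" or "top"; returns (picture, depth): 384x512x3 uint8, red, green, blue; 384x512 float32, m along the optical axis (not along the pixel's ray), 0 where there is no reading.
- bot.camera_info(name): a dict with "vertical_fov" (degrees; the focal length in pixels is half the picture's height over the tangent of half this angle, whatever the lens; pixels are square), "cx", "cy" (the principal point, pixels), "k1" (the pictures are not rectified: a ray, as slopes to the right and down, at radius r is drawn at 1 + k1 r^2 times it, then the intrinsics apply), "rvec" (rotation vector, rad) and "tvec" (3), from world to camera coordinates, as OpenCV has them. Camera axes: x right, y down, z forward; pixel columns grow to the right and rows downward; lengths in m; the calibration is good to about 2 mm. A picture is of the moment at which its call begins. camera_info takes no time and is no camera call.
- bot.hand_in(): hands the job in; it is judged then, once.
Trained networks look in the newest picture that a camera, given by its name, has taken for a name from the list of things; names that differ only in an ending like _2 or _b are one class to them, and where a whole thing is asked for, a point or a joint stands for the part that bears it (a point fixed in the world has none). Each returns a list of dicts, best first, with "p" (0 to 1); they miss things now and then, are a little off and sometimes report something else, mostly with a low value. They report only what shows in the picture. A call takes as long as a camera call.
- bot.outline_of(camera, target): "mask" (384x512 bool, what is visible of it) and "xy" ([column, row] as shares, 0 to 1, of the picture: columns of its width, rows of its height, amid what is visible of it).
- bot.pinpoint(camera, target): "xy" ([column, row] as shares, 0 to 1, of the picture: columns of its width, rows of its height: a listed point, or the origin of a listed thing).
The state is a dict: "time_s": time; "joint_positions": joint angles; "qvel": joint speeds; "tau": joint torques, N m; "position": TCP position; "tcp_rot": TCP orientation; "force": force on the tool from outside, world axes, zero at the start; "moment": the same for the moment, N m; "opening": opening from 0.0 (shut) to 1.0 (fully open); "grasp_force": force on a finger pad.
Only numpy, scipy, OpenCV 4.12 (cv2) and the standard library are available. Lean on these libraries where they do the work, as an engineer would, in place of code of your own. Each camera call takes 0.05 s, during which the arm holds its last target. There are 200 camera calls.

### The job

A colleague is about to screw the finned aluminium heat sink down in the holding fixture. First push the screw feeder's red slide all the way in for a moment and let it spring back out; then bring the heat sink onto the fixture's bed, upright and centred along the blue lane with one short end flat against the orange sprung shoe, and push it steadily against the shoe so that the shoe's black pointers stay in the green band, never driving the shoe back to its stop. Your program finishes while still holding the heat sink pressed like that; leave the other things on the bench where they are.

Things in the scene. Friction and masses are not known exactly. Their poses are not given: they have to be found in the camera images.
- fixture: Holding fixture fixed to the bench: aluminium bed 170 (x) x 140 (y) mm, its top 12 mm above the bench. Origin: centre of the underside; x points from the open loading end towards the orange shoe (the pushing direction), z up. A blue lane 44 mm wide runs along the x axis at y = 0, from x = -80 mm to x = +14 mm. Behind the shoe, from x = 68 mm to x = 82 mm, stands a steel back block 78 mm wide, reaching 62 mm above the bench. Nothing stands at the sides of the lane.
- shoe_face (a point): Centre of the front face of the orange sprung shoe, which slides along the fixture's x. At rest it lies at x = 14 mm, y = 0 in the fixture, 36.5 mm above the bench. The shoe's face is 70 mm wide (y) and 46 mm high, its lower edge 1.5 mm above the bed. Axes as the fixture's.
- shoe (a joint): How far the shoe is pushed back, in m: 0 at rest, 0.024 at its stop. Its spring takes 0.8 N per mm and starts from zero. Black pointers at both sides of the shoe, level with its face, ride over scales painted on the bed (26 mm wide, from 38 to 64 mm either side of the middle): white 0 to 6 mm, green 6 to 16 mm, red 16 to 24 mm. Green is 5 to 13 N.
- heatsink_center (a point): Centre of the heat sink (loose), 23 mm above its underside: silvery aluminium, 64 mm long (x) x 38 mm wide (y) x 46 mm high, six upright fins 3 mm thick running along x on an 8 mm thick base plate, about 0.15 kg. Axes: x along its length, z up. The two short ends are alike. Starts upright on the bench; can be gripped across its 38 mm width by the outer fins.
- feeder: Screw feeder fixed to the bench: grey box 130 (x) x 76 (y) x 58 mm high with brass screws on its black top. Origin: on the underside, 50 mm behind (+x of) the box's front face; x is the direction in which its red slide is pushed, z up.
- push_face (a point): Centre of the outer face of the feeder's red push plate, 44 mm wide (y) x 40 mm high, 8 mm thick, centred 32 mm above the bench, in front of the box; it stands 80 mm on the -x side of the feeder's origin when out. Axes as the feeder's; push it along +x.
- feed_slide (a joint): How far the red slide is pushed in, in m: 0 out, 0.018 fully in at its stop. Sprung: 3.2 N at the start, 10.4 N at the stop; it comes back out by itself.
- tip_cleaner: Bystander, loose: round black rubber tip-cleaner pot with a brass top, 72 mm across, 60 mm high. To be left where it is.
- spool: Bystander, loose: white and grey solder spool standing on end, 60 mm across, 50 mm high. To be left where it is.
- dispenser: Bystander, loose: square yellow solvent bottle, 60 mm wide, 124 mm high. To be left where it is.
- tin: Bystander, loose: flat pink tin, 94 x 124 mm, 38 mm high. To be left where it is.
- driver: Bystander, loose: screwdriver with green handle, 170 mm long, lying on the bench. To be left where it is.

How it is judged:
By the outcome, as a careful person would: the job done as asked, in the order asked, and still so for the second after the job is handed in, while the arm keeps its last pose, push and grip.
It also fails if it takes over 72 s, if anything falls off the work surface, if the arm or the gripper's body presses on something with over 40 N, if the wrist force passes 120 N, or if a joint passes its speed limit or range.

## Working session

There is one attempt and no reset: what is moved stays moved. The work goes in short steps, Python scripts to look and compute and a tool call to move; the robot and the scene stay as the last step left them, time stands still between calls to the robot, and variables do not carry over. Pictures are saved under pics/ and viewed, at most 10 in all, crops included, and the job is handed in when it is done.

Besides the shell and the picture viewer there is one more tool, called after ">>>" as a command line: name --argument value ..., lists and objects as JSON in quotes. apply_moves: Moves the arm, as the interface text tells. Its arguments: {"type":"object","properties":{"plan":{"type":"array","items":{"type":"number"}},"grip":{"type":"number"}},"required":["plan"]}

```bash
mkdir -p pics; cat > h.py <<'E'
import numpy as np, cv2
from rig import bot
def cam(n):
    c=bot.camera_info(n); R=cv2.Rodrigues(np.array(c["rvec"],float))[0]
    return c,R,np.array(c["tvec"],float).ravel(),192/np.tan(np.radians(c["vertical_fov"]/2))
def ray(n,u,v):
    c,R,t,f=cam(n); d=np.array([(np.asarray(u,float)-c["cx"])/f,(np.asarray(v,float)-c["cy"])/f]); s=d.copy()
    for _ in range(20): s=d/(1+c["k1"]*(s**2).sum(0))
    return np.stack([s[0],s[1],np.ones_like(s[0])],-1)@R, -R.T@t
def atz(n,u,v,z):
    r,o=ray(n,u,v); return o+r*((z-o[2])/r[...,2])[...,None]
def cloud(n,m,dep):
    v,u=np.nonzero(m&(dep>0)); r,o=ray(n,u,v); return o+r*dep[v,u][:,None]
def save(n,img): cv2.imwrite(f"pics/{n}.png",img[...,::-1])
def rect(P):
    (c,s,a)=cv2.minAreaRect((P[:,:2]*1000).astype(np.float32)); return np.round(c,1),np.round(s,1),round(a,1)
E
python3 - <<'E'
from h import *
D={}
for n in("top","side"):
    im,D[n]=bot.capture(n); save(n+"0",im)
zs={"fixture":0,"shoe_face":.0365,"heatsink_center":.023,"feeder":0,"push_face":.032,"tip_cleaner":0,"spool":0,"dispenser":0,"tin":0,"driver":.01}
for k,z in zs.items():
  for n in("top","side"):
    p=bot.pinpoint(n,k)
    for q in p[:1]:
        u,v=q["xy"][0]*512,q["xy"][1]*384
        print(k,n,round(q["p"],2),round(u),round(v),atz(n,u,v,z).round(4))
    if k in("heatsink_center","shoe_face","push_face","feeder"):
      for q in bot.outline_of(n,k)[:1]:
        P=cloud(n,q["mask"],D[n]); 
        if len(P)>20: print("   mask",len(P),round(q["p"],2),"z",np.percentile(P[:,2],[2,50,98]).round(3),rect(P))
print(bot.hold_point_z,bot.read_state())
E
```

```text
fixture top 0.82 263 214 [ 0.514  -0.0258  0.    ]
fixture side 0.9 285 199 [ 0.5201 -0.0312  0.    ]
shoe_face top 0.73 236 159 [0.7329 0.0881 0.0365]
   mask 105 0.49 z [0.011 0.051 0.064] (array([555.2, -39.6]), array([66.5, 40.6]), 70.4)
shoe_face side 0.75 280 188 [ 0.5397 -0.0405  0.0365]
   mask 172 0.64 z [0.014 0.041 0.06 ] (array([546.7, -67.9]), array([139.7,  37.2]), 73.5)
heatsink_center top 0.7 329 196 [ 0.5956 -0.2893  0.023 ]
   mask 180 0.77 z [0.007 0.04  0.051] (array([ 590. , -285.5]), array([38.2, 63.2]), 85.3)
feeder top 0.75 181 196 [0.5767 0.3109 0.    ]
   mask 807 0.76 z [-0.     0.058  0.066] (array([596.1, 307.2]), array([ 77.1, 191.9]), 78.5)
feeder side 0.87 245 264 [0.5741 0.3202 0.    ]
   mask 1592 0.84 z [0.005 0.053 0.061] (array([591.9, 313.2]), array([ 95.3, 184.2]), 88.8)
push_face top 0.6 176 213 [0.5084 0.3226 0.032 ]
   mask 41 0.58 z [0.018 0.042 0.056] (array([515.3, 328.8]), array([24. , 37.1]), 1.5)
push_face side 0.7 266 261 [0.5085 0.3312 0.032 ]
   mask 152 0.61 z [0.016 0.037 0.053] (array([513.4, 311.3]), array([78.6, 31. ]), 80.8)
ti
[... 539 characters left out ...]
01,  1.13561036e-03,
        6.76892361e+01, -1.02284348e+01]), 'qvel': array([0.0803366 , 0.04158649, 0.00523065, 0.04379714, 0.0698804 ,
       0.0106043 ]), 'tau': array([ 7.92139017e-04, -4.40006304e+01, -1.76984668e+01,  6.34566788e-02,
        5.05647529e-02, -2.34546616e-05]), 'position': array([0.25412282, 0.57096787, 0.22251979]), 'tcp_rot': array([[-9.13576210e-01,  4.06667562e-01, -5.05123244e-05],
       [ 4.06667565e-01,  9.13576209e-01, -4.16582740e-05],
       [ 2.92057891e-05, -5.85997320e-05, -9.99999998e-01]]), 'force': array([-0.24199802,  0.29342957,  0.10805868]), 'moment': array([-0.00356224, -0.00853231,  0.02388188]), 'grasp_force': 0.0, 'opening': 1.0016538606269607}
```

View pics/top0.png

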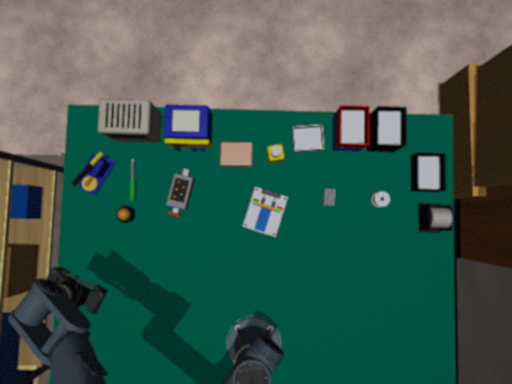

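View pics/side0.png

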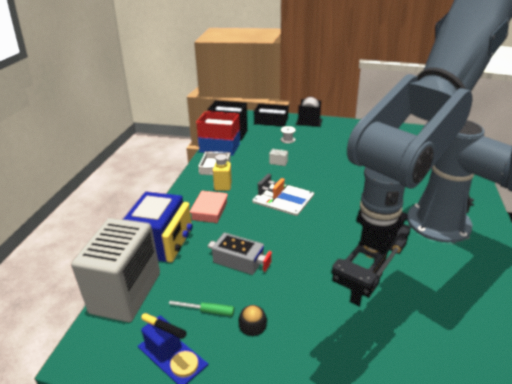

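Both views agree on the layout: fixture at (263,214) in top, heat sink (329,196), feeder (178,190) with its red plate at (176,211), tin (237,153) and bottle (275,152). The top shoe_face hit is really on the tin, so I reject it. Next I refine the yaws.

```bash
python3 - <<'E'
from h import *
def yaw(P): 
    d=P[:,:2]-P[:,:2].mean(0); w=np.linalg.svd(d,full_matrices=False)[2][0]; w*=np.sign(w[0]); return np.degrees(np.arctan2(w[1],w[0])).round(1)
for n in("top","side"):
    im,dep=bot.capture(n); big=cv2.resize(im,None,fx=4,fy=4,interpolation=cv2.INTER_CUBIC)
    if n=="top": save("topcrop",np.hstack([big[4*165:4*240,4*230:4*345],big[4*165:4*240,4*160:4*200]]))
    hsv=cv2.cvtColor(im,cv2.COLOR_RGB2HSV)
    for k in("fixture","feeder","heatsink_center"):
        q=bot.outline_of(n,k)
        if not q: print(n,k,"none");continue
        m=q[0]["mask"]; P=cloud(n,m,dep)
        for lo,hi in {"fixture":[(.005,.02),(.045,.07)],"feeder":[(.052,.072),(.02,.05)],"heatsink_center":[(.03,.06),(0,.06)]}[k]:
            B=P[(P[:,2]>lo)&(P[:,2]<hi)]
            if len(B)>15: print(n,k,lo,len(B),rect(B),"pca",yaw(B),B.mean(0).round(4))
        if k=="fixture":
            mm=cv2.dilate(m.astype(np.uint8),np.ones((3,3)))>0
            b=mm&(hsv[...,0]>95)&(hsv[...,0]<130)&(hsv[...,1]>130)
            v,u=np.nonzero(b); B=atz(n,u,v,.012); print(n,"blue",len(B),rect(B),yaw(B),B.mean(0).round(4))
            # rectangle of full bed from mask on bed plane
            o=mm&(hsv[...,0]<18)&(hsv[...,0]>5)&(hsv[...,1]>120); print("orange",rect(cloud(n,o,dep)),o.sum())
E
```

```text
top fixture 0.005 1192 (array([525.8, -33. ]), array([140.5, 171.5]), 73.9) pca -8.8 [ 0.5165 -0.0298  0.0122]
top fixture 0.045 143 (array([570.6, -46.3]), array([77. , 67.4]), 73.9) pca -10.5 [ 0.5731 -0.0466  0.059 ]
top blue 200 (array([493.7, -23.8]), array([37.1, 88.1]), 73.2) -15.3 [ 0.4937 -0.0235  0.012 ]
orange (array([547.1, -42. ]), array([110.2,  17.7]), 73.7) 13
top feeder 0.052 585 (array([579.9, 310.3]), array([ 74.9, 157.9]), 77.8) pca -13.6 [0.5918 0.3066 0.0591]
top feeder 0.02 94 (array([589.7, 294. ]), array([ 48.1, 180.8]), 78.0) pca -14.1 [0.5888 0.2949 0.0376]
top heatsink_center 0.03 135 (array([ 590.3, -285.5]), array([38.7, 63.3]), 85.5) pca -5.2 [ 0.5915 -0.2862  0.0417]
top heatsink_center 0 182 (array([ 590.3, -285.5]), array([38.7, 63.4]), 85.2) pca -3.7 [ 0.59   -0.2845  0.0364]
side fixture 0.005 973 (array([525.9, -30.4]), array([146.5, 173.2]), 73.4) pca 14.1 [ 0.5164 -0.0163  0.0109]
side fixture 0.045 166 (array([571.8, -43.1]), array([79.2, 70.2]), 74.2) pca -12.2 [ 0.5741 -0.0389  0.0552]
side blue 106 (array([495.2, -23. ]), array([27. , 80.8]), 73.6) -15.5 [ 0.4948 -0.0229  0.012 ]
orange (array([547.4, -82. ]), array([ 28.7, 164.6]), 3.4) 124
side feeder 0.052 814 (array([581.5, 315.1]), array([ 78. , 159.1]), 78.1) pca -11.2 [0.5925 0.3166 0.0576]
side feeder 0.02 531 (array([595.8, 323.4]), array([ 72.2, 191.4]), 86.7) pca -4.1 [0.5794 0.3389 0.0356]
side heatsink_center 0.03 127 (array([ 590.4, -283.8]), array([46.9, 66.2]), 84.6) pca -5.8 [ 0.5905 -0.279   0.0413]
side heatsink_center 0 249 (array([ 590.3, -283.2]), array([48.4, 66.8]), 86.5) pca 1.5 [ 0.5882 -0.2746  0.0288]
```

View pics/topcrop.png

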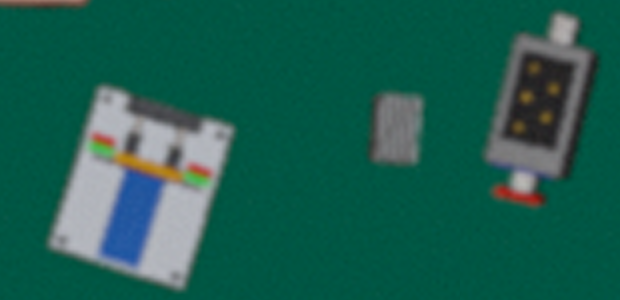

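Crop: the fixture's blue lane tilts to the right (yaw about -16°), the feeder's yaw is about -12°, and the heat sink's about -5°. Sizes match the spec: bed 140×171, heat sink 38×63. Now I move to a point ahead of the red slide with the fingers shut.

>>> apply_moves --plan '[0.65,-0.77,0,0.2,0.65,-0.77,0,0.2,0.65,-0.77,0,0.2,0.65,-0.77,0,0.2,0.65,-0.77,0,0.2,0.65,-0.77,0,0.2,0,0,-0.95,0,0,0,-0.95,0,0,0,-0.95,0,0,0,-0.95,0,0,0,0,0,0,0,0,0]' --grip 1

```text
time_s: 3.4
position: [0.4501, 0.3405, 0.0338]
tcp_rot: [[-0.978, 0.208, 0.002], [0.208, 0.978, 0.001], [-0.002, 0.001, -1.0]]
force: [-0.1, 0.4, 1.3]
opening: 0.005
grasp_force: 0.0
```

```bash
python3 - <<'E'
from h import *
im,dep=bot.capture("top"); im2,d2=bot.capture("side")
big=cv2.resize(im,None,fx=6,fy=6,interpolation=cv2.INTER_CUBIC)[6*180:6*250,6*145:6*205]
b2=cv2.resize(im2,None,fx=4,fy=4,interpolation=cv2.INTER_CUBIC)[4*205:4*305,4*200:4*310]
save("pre",np.hstack([big,np.pad(b2,((0,20),(0,0),(0,0)))]))
for n in("top","side"):
    I=(im,im2)[n=="side"];Dp=(dep,d2)[n=="side"]
    h=cv2.cvtColor(I,cv2.COLOR_RGB2HSV); m=((h[...,0]<6)|(h[...,0]>174))&(h[...,1]>130)
    P=cloud(n,m,Dp); P=P[(abs(P[:,0]-.51)<.05)&(abs(P[:,1]-.33)<.06)]
    if len(P): print(n,len(P),P.mean(0),rect(P))
s=bot.read_state();print(s["time_s"],s["position"],s["tcp_rot"][:,0],s["force"])
E
```

```text
top 24 [0.50333364 0.32627843 0.05594669] (array([494.3, 311.2]), array([79.6, 20.6]), 62.6)
side 19 [0.50965324 0.34780397 0.0258327 ] (array([507.8, 345. ]), array([16.5,  7.5]), 48.3)
3.5 [0.4507448  0.34084408 0.03483378] [-0.97818237  0.20771708 -0.00358583] [0.35664899 0.58523843 0.28090255]
```

View pics/pre.png

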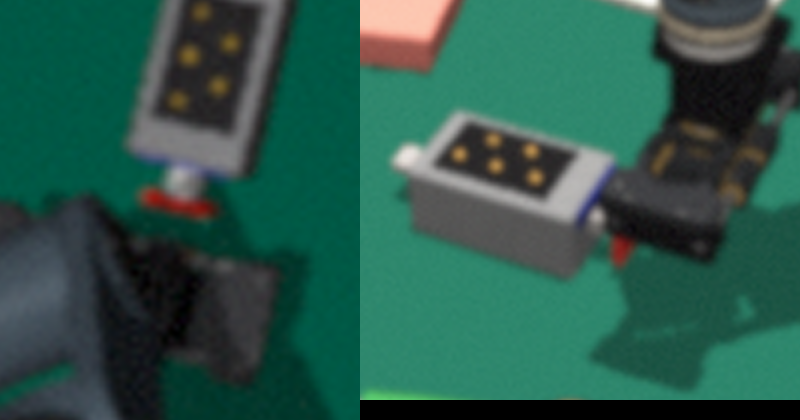

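Red plate in the top view is at about (175,214), dead ahead of the closed fingers. Advancing.

>>> apply_moves --plan '[0.25,-0.053,-0.1,0,0.25,-0.053,0,0,0.25,-0.053,0,0,0.1,-0.021,0,0,0.1,-0.021,0,0,0.1,-0.021,0,0,0.1,-0.021,0,0,0,0,0,0]'

```text
time_s: 4.5
position: [0.5034, 0.3281, 0.0274]
tcp_rot: [[-0.978, 0.208, -0.006], [0.208, 0.978, -0.0], [0.006, -0.002, -1.0]]
force: [-7.1, 4.4, 4.9]
opening: 0.002
grasp_force: 4.0
```

>>> apply_moves --plan '[0.05,-0.011,0,0,0.05,-0.011,0,0,0.05,-0.011,0,0,0,0,0,0]'

```text
time_s: 5.0
position: [0.5093, 0.3268, 0.0273]
tcp_rot: [[-0.978, 0.208, -0.009], [0.208, 0.978, -0.0], [0.009, -0.002, -1.0]]
force: [-10.3, 4.5, 5.9]
opening: 0.005
grasp_force: 5.2
```

>>> apply_moves --plan '[0.04,-0.009,0,0,0.04,-0.009,0,0,0,0,0,0]'

```text
time_s: 5.38
position: [0.5096, 0.3266, 0.0273]
tcp_rot: [[-0.978, 0.209, -0.016], [0.209, 0.978, -0.0], [0.015, -0.004, -1.0]]
force: [-15.1, 8.8, 10.2]
opening: 0.008
grasp_force: 8.5
```

>>> apply_moves --plan '[0.03,-0.006,0,0,0,0,0,0,-0.28,0.06,0,0,-0.28,0.06,0,0,-0.28,0.06,0,0,-0.28,0.06,0,0,-0.28,0.06,0,0,0,0,0.95,0,0,0,0.95,0,0,0,0.95,0,0,0,0,0]'

```text
time_s: 6.75
position: [0.452, 0.3414, 0.1741]
tcp_rot: [[-0.978, 0.208, 0.009], [0.208, 0.978, 0.004], [-0.008, 0.006, -1.0]]
force: [-0.3, 0.1, 0.3]
opening: 0.004
grasp_force: 0.0
```

>>> apply_moves --plan '[0.2,-0.95,0,0.07,0.2,-0.95,0,0.07,0.2,-0.95,0,0.07,0.2,-0.95,0,0.07,0.2,-0.95,0,0.07,0.2,-0.95,0,0.07,0.2,-0.95,0,0.07,0.2,-0.95,0,0.07,0.2,-0.95,0,0.07,0.2,-0.95,0,0.07,0,0,0,0]' --grip -1

```text
time_s: 8.12
position: [0.5501, -0.1385, 0.1687]
tcp_rot: [[-0.996, 0.092, 0.0], [0.092, 0.996, -0.001], [-0.0, -0.001, -1.0]]
force: [-0.4, -0.3, -0.2]
opening: 0.997
grasp_force: 0.0
```

```bash
python3 - <<'E'
from h import *
im,dep=bot.capture("top"); im2,d2=bot.capture("side")
for n in("top","side"):
    for k in("feeder","heatsink_center","push_face"):
        q=bot.outline_of(n,k)
        if q:
            P=cloud(n,q[0]["mask"],(dep,d2)[n=="side"]); print(n,k,round(q[0]["p"],2),len(P),rect(P))
    q=bot.pinpoint(n,"push_face"); print(q[:1] and atz(n,q[0]["xy"][0]*512,q[0]["xy"][1]*384,.032))
s=bot.read_state();print(s["time_s"],s["position"],s["tcp_rot"][:,0],s["force"],s["joint_positions"])
E
```

```text
top feeder 0.81 765 (array([594.5, 305.5]), array([ 76. , 186.9]), 79.9)
top heatsink_center 0.43 129 (array([ 593.6, -256.8]), array([103.9,  68.1]), 87.3)
top push_face 0.28 994 (array([529.1, -19.9]), array([116.6, 176.3]), 72.7)
[0.50469805 0.3288056  0.032     ]
side feeder 0.86 1730 (array([594.1, 279.5]), array([145. , 200.5]), 79.1)
side heatsink_center 0.82 245 (array([ 587.7, -306. ]), array([98.4, 63.1]), 86.8)
side push_face 0.5 161 (array([512.7, 301.1]), array([97.2, 32.2]), 79.2)
[0.50450143 0.33370389 0.032     ]
8.625 [ 0.54960065 -0.13422332  0.17014841] [-9.96303400e-01  8.59042113e-02 -3.16301859e-05] [-0.55349411 -0.55842391 -0.29658753] [-2.50387522e+01  2.95262799e+01  9.37321903e+01 -2.52393822e-04
  5.67395226e+01 -1.10110591e+02]
```

The slide is back out. Moving over the heat sink.

>>> apply_moves --plan '[0.2,-0.74,0,0,0.2,-0.74,0,0,0.2,-0.74,0,0,0.2,-0.74,0,0,0,0,-0.7,0,0,0,-0.7,0,0,0,-0.4,0,0,0,0,0,0,0,0,0]'

```text
time_s: 9.75
position: [0.5906, -0.2834, 0.0812]
tcp_rot: [[-0.996, 0.087, 0.002], [0.087, 0.996, -0.001], [-0.002, -0.001, -1.0]]
force: [0.3, -0.7, -0.5]
opening: 1.001
grasp_force: 0.0
```

```bash
python3 - <<'E'
from h import *
im,dep=bot.capture("top"); im2,d2=bot.capture("side")
a=cv2.resize(im[160:230,290:370],None,fx=5,fy=5,interpolation=cv2.INTER_CUBIC);b=cv2.resize(im2[110:180,245:325],None,fx=5,fy=5,interpolation=cv2.INTER_CUBIC)
save("hov",np.hstack([a,b]))
s=bot.read_state();print(s["time_s"],s["position"],s["tcp_rot"][:,0],s["force"])
E
```

```text
9.85 [ 0.59070292 -0.28355015  0.08172194] [-0.99622654  0.08674796 -0.00273317] [-0.60472826  0.98838984  0.38419666]
```

View pics/hov.png

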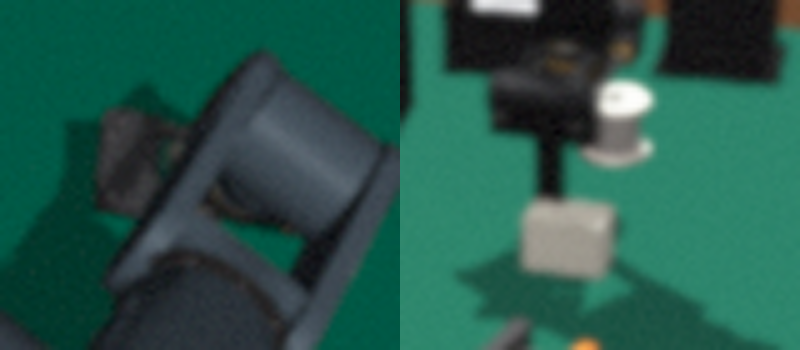

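```bash
python3 - <<'E'
from h import *
c,R,t,f=cam("side")
def proj(p):
    q=R@np.array(p)+t; s=q[:2]/q[2]; s=s*(1+c["k1"]*(s@s)); return (s*f+[c["cx"],c["cy"]]).round(1)
a=np.radians(-5);X=np.array([np.cos(a),np.sin(a),0]);Y=np.array([-np.sin(a),np.cos(a),0])
T=np.array([.5907,-.2835,.0817]); H=np.array([.5903,-.285,0])
print("near tip mid",proj(T+Y*.05),"far tip",proj(T-Y*.05))
for sx in(-1,1):
  for z in(0,.046): print(sx,z,"near face corner",proj(H+X*.032*sx+Y*.019+[0,0,z]))
E
```

```text
near tip mid [275.  149.5] far tip [281.9 138.4]
-1 0 near face corner [285.  165.3]
-1 0.046 near face corner [285.2 155.1]
1 0 near face corner [269.5 163.1]
1 0.046 near face corner [269.4 152.9]
```

The fingertip projects to (275,149.5) and shows at (275,149); the heat sink corners match too. The pose is right, so I descend and grip.

>>> apply_moves --plan '[0,-0.02,-0.5,0,0,0,-0.5,0,0,0,-0.3,0,0,0,-0.14,0,0,0,0,0]'

```text
time_s: 10.48
position: [0.5898, -0.2841, 0.0082]
tcp_rot: [[-0.996, 0.087, 0.0], [0.087, 0.996, -0.0], [-0.0, -0.0, -1.0]]
force: [-0.6, -0.3, 0.5]
opening: 1.0
grasp_force: 0.0
```

>>> apply_moves --plan '[0,0,0,0,0,0,0,0,0,0,0,0,0,0,0,0,0,0,0,0,0,0,0,0,0,0,0,0,0,0,0,0]' --grip 1

```text
time_s: 11.48
position: [0.5896, -0.2842, 0.0081]
tcp_rot: [[-0.996, 0.087, 0.0], [0.087, 0.996, -0.0], [-0.0, -0.0, -1.0]]
force: [-1.0, -1.2, 0.1]
opening: 0.438
grasp_force: 30.0
```

>>> apply_moves --plan '[0,0,0.5,0,0,0,0.8,0,0,0,0.6,0,-0.35,0.88,0,-0.18,-0.35,0.88,0,-0.18,-0.35,0.88,0,-0.19,-0.35,0.88,0,-0.19,-0.35,0.88,0,-0.19,-0.35,0.88,0,-0.19,0,0,0,0,0,0,0,0]'

```text
time_s: 12.85
position: [0.4854, -0.0202, 0.1032]
tcp_rot: [[-0.961, 0.278, 0.001], [0.278, 0.961, -0.001], [-0.001, -0.0, -1.0]]
force: [0.2, -0.3, -2.5]
opening: 0.433
grasp_force: 30.0
```

```bash
python3 - <<'E'
from h import *
for n in("top","side"):
    im,dep=bot.capture(n)
    if n=="side": save("over",cv2.resize(im[130:230,220:340],None,fx=5,fy=5,interpolation=cv2.INTER_CUBIC))
    q=bot.outline_of(n,"heatsink_center")
    if q: P=cloud(n,q[0]["mask"],dep); print(n,round(q[0]["p"],2),len(P),rect(P),np.percentile(P[:,2],[3,97]).round(3))
s=bot.read_state();print(s["time_s"],s["position"],s["tcp_rot"][:,0],s["force"],s["opening"])
E
```

```text
13.05 [ 0.48548325 -0.02113218  0.10303945] [-0.95990166  0.28033517 -0.00100064] [-0.19681019 -0.63435553 -1.38077484] 0.43553060299263524
```

View pics/over.png

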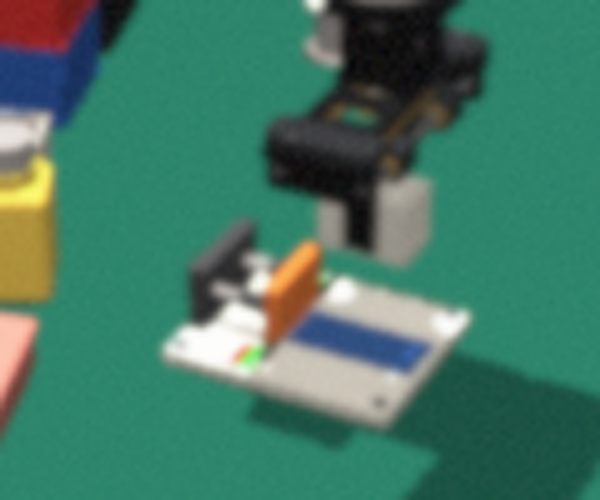

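The heat sink is held upright over the open end of the lane, and the shoe is at rest. Lowering.

>>> apply_moves --plan '[0,0,-0.7,0,0,0,-0.6,0,0,0,-0.24,0,0,0,0,0,0,0,0,0]'

```text
time_s: 13.68
position: [0.4854, -0.0204, 0.0268]
tcp_rot: [[-0.96, 0.279, 0.002], [0.279, 0.96, -0.0], [-0.002, 0.0, -1.0]]
force: [-0.0, 0.1, -1.5]
opening: 0.434
grasp_force: 30.0
```

>>> apply_moves --plan '[0,0,-0.04,0,0,0,0,0,0,0,0,0]'

```text
time_s: 14.05
position: [0.4848, -0.02, 0.0244]
tcp_rot: [[-0.96, 0.279, 0.001], [0.279, 0.96, -0.0], [-0.001, 0.0, -1.0]]
force: [0.4, -0.0, -1.1]
opening: 0.433
grasp_force: 30.0
```

>>> apply_moves --plan '[0,0,-0.03,0,0,0,0,0,0,0,0,0]'

```text
time_s: 14.42
position: [0.4846, -0.02, 0.0225]
tcp_rot: [[-0.96, 0.279, -0.0], [0.279, 0.96, 0.0], [0.0, -0.0, -1.0]]
force: [-0.9, 0.1, -1.7]
opening: 0.438
grasp_force: 30.0
```

>>> apply_moves --plan '[0,0,-0.03,0,0,0,0,0,0,0,0,0]'

```text
time_s: 14.8
position: [0.4846, -0.02, 0.021]
tcp_rot: [[-0.96, 0.279, -0.0], [0.279, 0.96, 0.0], [0.0, -0.0, -1.0]]
force: [-0.1, 0.4, -1.3]
opening: 0.435
grasp_force: 30.0
```

>>> apply_moves --plan '[0,0,-0.02,0,0,0,0,0,0,0,0,0]'

```text
time_s: 15.18
position: [0.4846, -0.02, 0.02]
tcp_rot: [[-0.96, 0.279, -0.0], [0.279, 0.96, 0.0], [0.0, -0.0, -1.0]]
force: [-0.8, -0.5, -2.8]
opening: 0.433
grasp_force: 30.0
```

```bash
python3 - <<'E'
from h import *
im,dep=bot.capture("side"); save("down",cv2.resize(im[160:220,240:330],None,fx=8,fy=8,interpolation=cv2.INTER_CUBIC))
c,R,t,f=cam("side")
def proj(p):
    q=R@np.array(p)+t; s=q[:2]/q[2]; s=s*(1+c["k1"]*(s@s)); return s*f+[c["cx"],c["cy"]]
a=np.radians(-16.2);X=np.array([np.cos(a),np.sin(a),0]);Y=np.array([-np.sin(a),np.cos(a),0]);F=np.array([.5258,-.032,0])
def cr(x,y,z): return ((proj(F+X*x+Y*y+[0,0,z])-[240,160])*8+3.5).round()
for nm,p in {"lane+ end":(-.08,.022,.012),"lane- end":(-.08,-.022,.012),"bed corner":(-.085,.07,.012),"bed far":(-.085,-.07,.012),"hs rear +bot":(-.075,.019,.012),"hs rear +top":(-.075,.019,.058),"hs rear -top":(-.075,-.019,.058),"hs front+bot":(-.011,.019,.012),"hs front+top":(-.011,.019,.058),"shoe +top":(.014,.035,.0595),"shoe+bot":(.014,.035,.0135)}.items(): print(nm,cr(*p))
s=bot.read_state();print(s["time_s"],s["position"],s["tcp_rot"][:,0],s["force"])
E
```

```text
lane+ end [496. 362.]
lane- end [538. 311.]
bed corner [459. 425.]
bed far [592. 260.]
hs rear +bot [488. 356.]
hs rear +top [492. 265.]
hs rear -top [529. 221.]
hs front+bot [352. 316.]
hs front+top [354. 226.]
shoe +top [284. 226.]
shoe+bot [284. 316.]
15.225 [ 0.48457973 -0.0200166   0.02000563] [-9.60325418e-01  2.78881839e-01  1.05908603e-04] [-0.39080031  0.24061036 -2.77383237]
```

View pics/down.png

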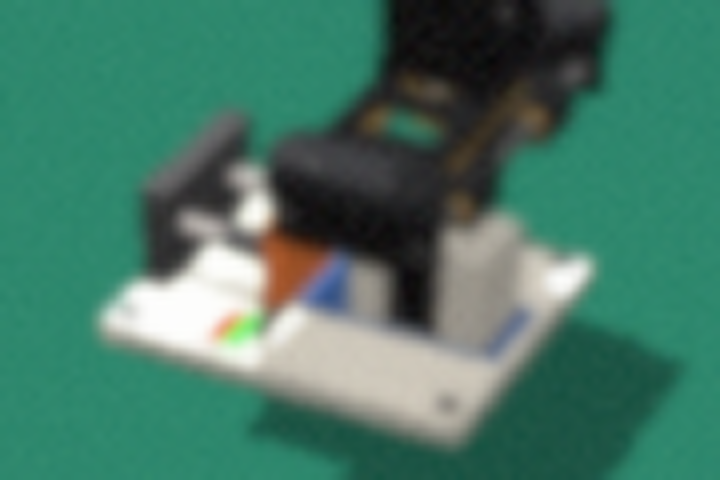

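Heat sink rear-bottom corner (486,350) and lane corner (490,357) agree with the prediction, within about 1 px. Feeling for the bed.

>>> apply_moves --plan '[0,0,-0.02,0,0,0,0,0,0,0,0,0]'

```text
time_s: 15.6
position: [0.4846, -0.02, 0.02]
tcp_rot: [[-0.96, 0.279, 0.001], [0.279, 0.96, -0.0], [-0.001, -0.0, -1.0]]
force: [-2.3, 0.3, 8.6]
opening: 0.435
grasp_force: 30.0
```

>>> apply_moves --plan '[0,0,-0.02,0,0,0,0,0,0,0,0,0]'

```text
time_s: 15.98
position: [0.4846, -0.02, 0.02]
tcp_rot: [[-0.96, 0.279, 0.001], [0.279, 0.96, -0.0], [-0.001, -0.0, -1.0]]
force: [-3.0, 0.9, 17.3]
opening: 0.432
grasp_force: 30.0
```

>>> apply_moves --plan '[0,0,0.034,0,0.16,-0.046,0,0,0.16,-0.046,0,0,0.1,-0.029,0,0,0,0,0,0,0,0,0,0]'

```text
time_s: 16.73
position: [0.5042, -0.0256, 0.02]
tcp_rot: [[-0.96, 0.279, -0.003], [0.279, 0.96, 0.001], [0.004, -0.0, -1.0]]
force: [-4.4, 1.1, 7.6]
opening: 0.433
grasp_force: 30.0
```

>>> apply_moves --plan '[0.06,-0.018,0,0,0.06,-0.018,0,0,0,0,0,0]'

```text
time_s: 17.1
position: [0.508, -0.0266, 0.02]
tcp_rot: [[-0.96, 0.279, -0.008], [0.279, 0.96, 0.002], [0.008, -0.0, -1.0]]
force: [-6.9, 2.5, 11.2]
opening: 0.438
grasp_force: 30.0
```

>>> apply_moves --plan '[0.05,-0.015,0,0,0.03,-0.008,0,0,0,0,0,0]'

```text
time_s: 17.48
position: [0.5094, -0.027, 0.02]
tcp_rot: [[-0.96, 0.278, -0.013], [0.278, 0.96, 0.004], [0.014, -0.0, -1.0]]
force: [-9.4, 1.8, 15.1]
opening: 0.432
grasp_force: 30.0
```

Vertical load on the bed is creeping up; relieving it.

>>> apply_moves --plan '[0,0,0.03,0,0,0,0,0,0,0,0,0]'

```text
time_s: 17.85
position: [0.5136, -0.0283, 0.0205]
tcp_rot: [[-0.96, 0.279, -0.005], [0.279, 0.96, 0.001], [0.005, 0.0, -1.0]]
force: [-4.4, 1.9, -0.4]
opening: 0.434
grasp_force: 30.0
```

>>> apply_moves --plan '[0.04,-0.012,0,0,0.04,-0.012,0,0,0,0,0,0,0,0,0,0]'

```text
time_s: 18.35
position: [0.5162, -0.0291, 0.0205]
tcp_rot: [[-0.96, 0.279, -0.008], [0.279, 0.96, 0.002], [0.008, -0.0, -1.0]]
force: [-7.3, 1.8, 2.0]
opening: 0.43
grasp_force: 30.0
```

>>> apply_moves --plan '[0.03,-0.009,0.004,0,0.035,-0.01,0.004,0,0,0,0,0,0,0,0,0]'

```text
time_s: 18.85
position: [0.5181, -0.0296, 0.0206]
tcp_rot: [[-0.96, 0.279, -0.011], [0.279, 0.96, 0.003], [0.011, -0.0, -1.0]]
force: [-9.1, 2.8, 1.6]
opening: 0.434
grasp_force: 30.0
```

```bash
python3 - <<'E'
from h import *
im,dep=bot.capture("side"); save("press",cv2.resize(im[160:220,240:330],None,fx=8,fy=8,interpolation=cv2.INTER_CUBIC))
c,R,t,f=cam("side")
def proj(p):
    q=R@np.array(p)+t; s=q[:2]/q[2]; s=s*(1+c["k1"]*(s@s)); return s*f+[c["cx"],c["cy"]]
a=np.radians(-16.2);X=np.array([np.cos(a),np.sin(a),0]);Y=np.array([-np.sin(a),np.cos(a),0]);F=np.array([.5258,-.032,0])
s=bot.read_state(); p=s["position"]-F
print("fixture tcp",p@X,p@Y,s["time_s"],s["force"],s["force"]@X, s["tcp_rot"][:,2])
h=p@X
def cr(x,y,z): return ((proj(F+X*x+Y*y+[0,0,z])-[240,160])*8+3.5).round()
for nm,q in {"lane+":(-.08,.022,.012),"lane-":(-.08,-.022,.012),"hs+b":(h-.032,.019,.012),"hs-b":(h-.032,-.019,.012),"hs+t":(h-.032,.019,.058),"hs-t":(h-.032,-.019,.058),"g0":(.02,.064,.012),"g1":(.03,.064,.012),"r1":(.038,.064,.012),"w0":(.014,.064,.012)}.items(): print(nm,cr(*q))
E
```

```text
fixture tcp -0.008079928245928038 0.0001609238407121595 18.9 [-8.36224706  3.41791234  1.47536711] -8.983780194567768 [-0.01056863  0.00301817 -0.9999396 ]
lane+ [496. 362.]
lane- [538. 311.]
hs+b [413. 334.]
hs-b [451. 290.]
hs+t [416. 244.]
hs-t [455. 201.]
g0 [240. 349.]
g1 [219. 343.]
r1 [203. 338.]
w0 [252. 353.]
```

View pics/press.png

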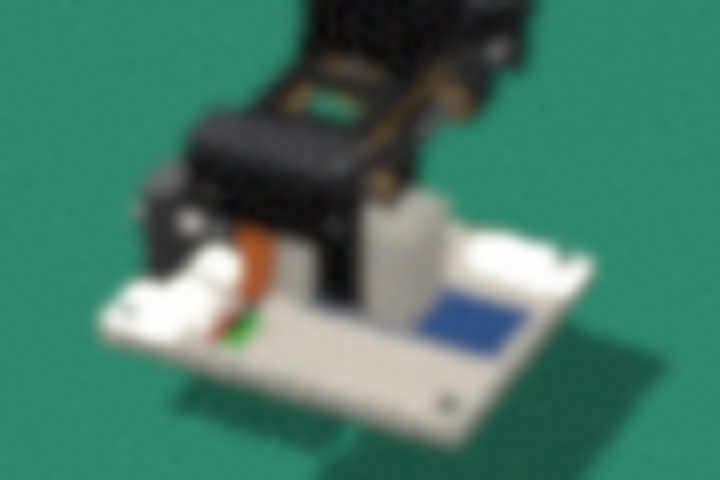

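Pointers sit in the green, the heat sink is centred on the lane, and the force is about 9 N (roughly 11 mm). I check it is steady and then hand in.

>>> apply_moves --plan '[0,0,0,0,0,0,0,0,0,0,0,0,0,0,0,0]'

```text
time_s: 19.4
position: [0.5181, -0.0296, 0.0206]
tcp_rot: [[-0.96, 0.279, -0.011], [0.279, 0.96, 0.003], [0.011, -0.0, -1.0]]
force: [-8.7, 2.9, 1.3]
opening: 0.436
grasp_force: 30.0
```

```bash
python3 -c "
from rig import bot
s=bot.read_state();print(s['position'],s['force'],s['opening']);print(bot.hand_in())"
```

```text
[ 0.51805889 -0.02958415  0.02059709] [-8.74685189  2.94956024  1.31956418] 0.4364852725194406
the job is handed in; nothing more can be done
None
```

I pushed the red slide to its stop and it sprang back out; I then handed the job in at about 19 s of robot time, with the heat sink centred on the lane and held against the shoe at about 9 N (green band), tilted about 0.6°.

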